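# Fit the bayonet collar on the bench arbor and hold it home

### The job

Pick up the loose knurled collar and set it, upright, over the nose post of the bench arbor; then turn it until the slots hidden inside it drop over the arbor's cross pin, and push it down against the spring until it is fully home on the shoulder. Finish while still holding it pushed home with the gripper's fingers, because the spring lifts it again if you let go. Leave the brass weight, the emery block and the tape roll where they are.

Things in the scene. Friction and masses are not known exactly. Their poses are not given: they have to be found in the camera images.
- collar: Loose bare-metal knurled ring, 54 mm outside diameter, 42 mm high, 31 mm bore, 0.15 to 0.31 kg. Origin: centre of its underside, z up the bore; starts z up on the bench. Two opposite slots 12 mm wide run up inside from the underside; wall and top ring hide them, their direction in x-y is unknown. Half a turn either way always meets the pin; let go between turns, it stays on the post.
- arbor: Steel arbor, fixed on the bench. Origin on its axis at the bench top, z up. Foot 96 mm across, 12 mm high; cup 64 mm across, rim at 30 mm; in the middle a nose post 28.4 mm in diameter and 72 mm high, its top 9 mm tapered to 17 mm. A spring washer lies in the cup round the post.
- pin_top (a point): Point on the arbor's axis, 47 mm above the bench, level with the top of the 6 mm cross pin that goes through the post and stands out to 20 mm from the axis on both sides. The pin's direction is unknown. Out of line, the collar's underside rests here; in line (within 5 to 9 degrees) the collar drops 10 mm onto the spring washer.
- shoulder (a point): Point on the arbor's axis, 30 mm above the bench, level with the cup's rim (the shoulder). Fully home, the collar's underside is here and its top level with the post's top. The last 7 mm down to it press the spring: 5 N rising to 8.5 N, less the collar's weight. Let go, the collar rises 7 mm.
- brass_weight: Bystander: brass weight with a knob, 44 mm across, 55 mm high, origin at the centre of its underside. Not to be disturbed.
- emery_block: Bystander: wooden emery block 46 x 90 x 27 mm, origin at the centre of its underside. Not to be disturbed.
- tape_roll: Bystander: roll of tape lying flat, about 104 mm across, 25 mm high, origin at the centre of its underside. Not to be disturbed.
Mind the look-alikes: they are no part of the job. Leave any brown, orange or red look-alike of the arbor alone.

How it is judged (in metres and radians):
On the way:
1. the collar is over the nose post, upright, its underside below the top of the post (horizontal distance between collar and arbor below 0.005 m and z of collar in the frame of arbor below 0.06 m and angle between collar's own z axis and vertical below 0.2 rad), for 0.1 s.
At the end, for the whole second after the job is handed in: The collar is over the post with its underside within 2.5 mm of the shoulder (less than 32.5 mm above the bench), centred within 4 mm, square within 0.1 rad and still, and the fingers are still on it with more than 2 N, holding it down against the spring (z of collar in the frame of arbor below 0.0325 m and horizontal distance between collar and arbor below 0.004 m and angle between the z axis of collar and the z axis of arbor, either way round below 0.1 rad and linear speed of collar below 0.02 m/s and contact force between the fingers and collar above 2 N); the arm keeps its last pose, push and grip.
It fails at once if the brass weight was disturbed (moved more than 15 mm) (distance of brass_weight from where it was at the start of the episode above 0.015 m).
It fails at once if the emery block was disturbed (moved more than 15 mm) (distance of emery_block from where it was at the start of the episode above 0.015 m).
It fails at once if the tape roll was disturbed (moved more than 15 mm) (distance of tape_roll from where it was at the start of the episode above 0.015 m).
It also fails if it takes over 67 s, if anything falls off the work surface, if the arm or the gripper's body presses on something with over 40 N, if the wrist force passes 120 N, or if a joint passes its speed limit or range.

### The arm

A 6-joint arm with a two-finger parallel gripper is mounted at the origin on a cart in front of the work surface, level with it; the furniture and walls round the work are solid. World frame = base frame: x ahead of the robot, y to its left, z up, the work surface at z = 0. Lengths are in mm, angles in degrees, forces in N, time in s.
With the tool pointing down it reaches from about 275 to 725 mm from the base axis. Payload 15.9 kg.
Tool frame: the origin (TCP) lies at the very end of the fingers, on their centre line; the grasp point (between the pads) lies 19 mm behind it (ctrl.grip_depth is the distance from the TCP to the grasp point, in mm); z points along the fingers, y is the line along which they close (so a half turn about z gives the same grasp; the last joint's range is limited). The gripper opens to 85 mm and grips with 20 to 120 N. Pads are 22 mm wide; open, the fingers measure 114 mm over their backs; the gripper's body (76 mm by 85 mm) begins 54 mm behind the grasp point. The pads swing forward as they close: fully open they stand 13 mm farther back than shut.
Start: joints at [66.635, 12.198, -1.971, 75.831, 0, 90], TCP at [198.288, 458.985, 231.306] pointing down, gripper open.
Joint ranges: [-170.91, 170.91], [-42.67, 98.43], [-65.05, 77.54], [-120.47, 116.71], [-90, 82.35], [-180, 180]. Speed limits (degrees/s): [108.29, 108.29, 136.94, 147.25, 180, 180].

### API

Orientations are given as [roll, pitch, yaw] about the fixed x, y, z axes, in that order (R = Rz(yaw) Ry(pitch) Rx(roll)).
In Python, from bench import ctrl gives the robot as it stands.
- The arm moves only by the tool apply_moves, never from a script. Its arguments are lists of equal length, an entry for each row: "fingers": the opening, from 0 (shut) to 1 (fully open); "delta_pos": the shift along the tool's x, y, z in units of 100 cm (1.0 is 100 cm), a list of three; "twist": the turn about the tool's z in units of pi/4 rad (1.0 is pi/4 rad). A call has 1 to 5 rows; each row is the pose to reach, as a shift and turn from the pose commanded when the call began, along the tool's axes at that moment; what a row does not reach only later rows make up. A row lasts 1/10 s, in which the tool goes at most 50 mm and 8.59 degrees, less where a joint would pass 70% of its speed; a pose out of reach is approached as far as the arm can. A call with a number of a shift or a turn outside -1 to 1 is refused whole. A call with a gripper value outside its range is refused whole. The fingers move at their own pace and stop on an object; "grip_force" is the grip in N (left out, the last holds). Time passes only in rows, so rows that repeat a pose let the fingers close. It gives the time, the measured TCP pose, the force, the opening and the grip force at its end, in the units of the state.
- ctrl.sense(): the state, without advancing time (a new reading comes with each control period).
- ctrl.camera(name): name is "scene" or "top"; returns a dict with "color" (400x640x3 uint8, blue, green, red), "range_z" (400x640 float32, mm along the optical axis (not along the pixel's ray), 0 where there is no reading), "fx", "fy", "cx", "cy" (pixels), "xyz" and "orientation" of the camera in the world. Camera axes: x right, y down, z forward; pixel columns grow to the right and rows downward; lengths in mm; the calibration is good to about 2 mm. A picture is of the moment at which its call begins.
- ctrl.hand_in(): hands the job in; it is judged then, once.
Trained networks look in a picture, given as the dict that the camera call returned (one of the last four; its "shot" number tells which), for a name from the list of things; names that differ only in an ending like _2 or _b are one class to them, and where a whole thing is asked for, a point or a joint stands for the part that bears it (a point fixed in the world has none). Each returns a list of dicts, best first, with "p" (0 to 1); they miss things now and then, are a little off and sometimes report something else, mostly with a low value. They report only what shows in the picture. A call takes as long as a camera call. They do not tell look-alikes from the thing itself.
- ctrl.outline_of(picture, query): "mask" (400x640 bool, what is visible of it) and "rect" ([centre column, centre row, width, height] in pixels, round what is visible of it).
The state is a dict: "t": time; "q": joint angles; "joint_vel": joint speeds; "effort": joint torques, N m; "position": TCP position; "ee_rot": TCP orientation; "force": force on the tool from outside, world axes, zero at the start; "torque": the same for the moment, N m; "opening": finger opening in mm; "gripper_force": force on a finger pad.
Only numpy, scipy, OpenCV 4.12 (cv2) and the standard library are available. Lean on these libraries where they do the work, as an engineer would, in place of code of your own. Each camera call takes 0.05 s, during which the arm holds its last target. There are 200 camera calls.

## Working session

There is one attempt and no reset: what is moved stays moved. The work goes in short steps, Python scripts to look and compute and a tool call to move; the robot and the scene stay as the last step left them, time stands still between calls to the robot, and variables do not carry over. Pictures are saved under pics/ and viewed, at most 10 in all, crops included, and the job is handed in when it is done.

Besides the shell and the picture viewer there is one more tool, called by a JSON object that holds its "api" and its "payload", one argument or row to a line. apply_moves: Moves the arm, as the interface text tells. Its arguments: {"type":"object","properties":{"fingers":{"type":"array"},"delta_pos":{"type":"array"},"twist":{"type":"array"},"grip_force":{"type":"number"}},"required":["fingers","delta_pos","twist"]}

```bash
mkdir -p pics; cat > h.py <<'E'
import numpy as np, cv2
from scipy.spatial.transform import Rotation as R
from bench import ctrl
def cloud(p):
    z=p["range_z"].astype(float); v,u=np.mgrid[0:400,0:640]
    c=np.stack([(u-p["cx"])/p["fx"]*z,(v-p["cy"])/p["fy"]*z,z],-1)
    M=R.from_euler('xyz',p["orientation"],degrees=True).as_matrix()
    w=c@M.T+np.array(p["xyz"]); w[z<=0]=np.nan
    return w
def circ(xy):
    A=np.c_[2*xy,np.ones(len(xy))]; s=np.linalg.lstsq(A,(xy**2).sum(1),rcond=None)[0]
    return s[:2],np.sqrt(s[2]+s[:2]@s[:2])
E
python3 - <<'E'
from h import *
for n in("scene","top"):
    p=ctrl.camera(n); w=cloud(p); cv2.imwrite(f"pics/{n}0.png",p["color"]); np.savez(f"{n}0.npz",w=w,c=p["color"])
    print(n,p["xyz"],p["orientation"],p["fx"])
    for q in("collar","arbor","brass_weight","emery_block","tape_roll"):
        for d in ctrl.outline_of(p,q)[:4]:
            m=d["mask"]; x=w[m]; x=x[~np.isnan(x[:,0])]
            t=x[x[:,2]>np.percentile(x[:,2],98)-3] if len(x) else x
            print(q,round(d["p"],2),np.round(d["rect"]),np.round(np.nanmedian(x,0)),'top',np.round(t.mean(0),1),np.round((t.max(0)+t.min(0))/2,1))
print(ctrl.sense())
E
```

```text
scene [  72.64496608 -274.0931562   747.01693661] [-137.67457362    0.57707907  -53.18666222] 367.5864408828821
collar 0.97 [378. 278.  26.  29.] [ 473. -126.   38.] top [ 480.7 -124.9   42.2] [ 481.9 -125.    43.2]
collar 0.36 [212. 206.  35.  33.] [414. 345.  22.] top [413.8 344.3  25. ] [414.1 348.1  25.8]
arbor 0.92 [311. 298.  44.  40.] [354. -36.  16.] top [364.1 -26.6  71.3] [364.8 -26.6  71.3]
arbor 0.9 [293. 214.  36.  32.] [508. 139.  17.] top [518.6 149.2  71.8] [519.7 149.4  71.8]
arbor 0.82 [261. 262.  39.  41.] [356. 109.  16.] top [365.2 119.9  71.3] [365.3 120.1  72.1]
arbor 0.69 [336. 244.  39.  38.] [498.  -7.  17.] top [508.5   2.1  71.8] [508.9   2.5  72. ]
brass_weight 0.5 [406. 199.  16.  24.] [721. -65.  32.] top [730.3 -62.1  54. ] [730.3 -62.1  54.2]
tape_roll 0.72 [210. 206.  41.  33.] [410. 345.  22.] top [412.6 345.6  25. ] [414.1 348.5  25.8]
top [411.6652291  121.46818136 893.60660991] [-171.02729566   -0.82537402  -90.74265298] 392.36674414113037
collar 0.59 [425. 227.  31.  24.] [ 481. -124.   41.] top [ 481.4 -127.3   43.2] [ 482.9 -127.    44.1]
arbo
[... 634 characters left out ...]
. 346.  26.] [415.1 346.7  26.9]
{'t': 0.6, 'q': array([ 6.66325066e+01,  1.21969350e+01, -1.97227033e+00,  7.58299053e+01,
        6.43916784e-05,  9.00015968e+01]), 'joint_vel': array([ 0.0657617 ,  0.00127142, -0.11050161, -0.04932142,  0.08653128,
        0.04886383]), 'effort': array([ 2.71231162e-03, -6.85700297e+01,  4.87197626e+01,  1.71794811e-03,
       -1.24490413e-05,  6.04338638e-06]), 'position': array([198.306543  , 458.97452748, 231.30851734]), 'ee_rot': array([ 1.79999111e+02, -6.44164646e-05,  1.56630910e+02]), 'force': array([-1.21747995,  0.28507526,  0.01802826]), 'torque': array([-0.03509111,  0.01289877,  0.01617166]), 'gripper_force': 0.0, 'opening': 85.3101381129805}
```

View pics/scene0.png

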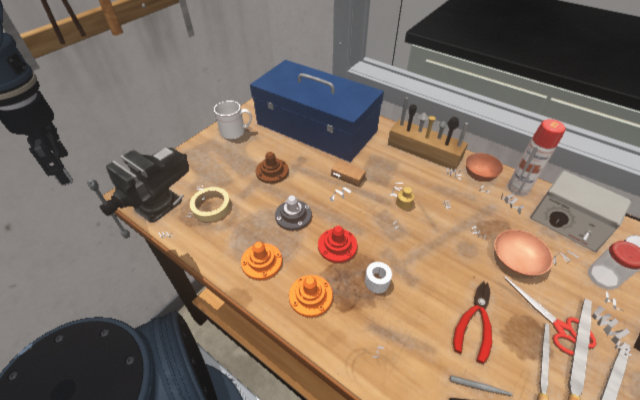

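View pics/top0.png

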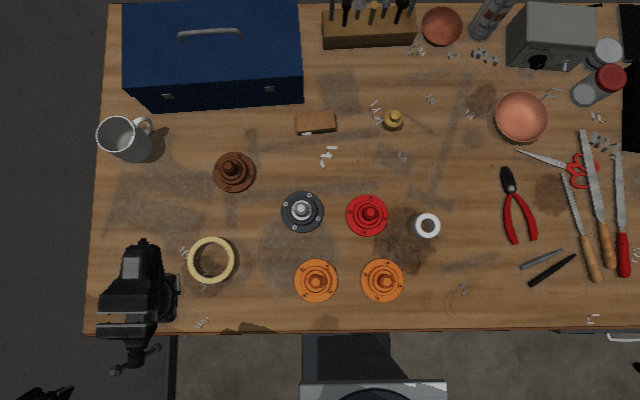

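The steel arbor is the grey one, at about (302,210) in the top view. The collar is the white ring at (427,226). The two orange, one red and one brown arbors are decoys. Next I'll refine both centres and look at the pin direction.

```bash
python3 - <<'E'
from h import *
ims=[]
for n in("scene","top"):
    d=np.load(n+"0.npz"); w=d["w"]
    for nm,c,z0,z1,r in(("collar",(482,-126),37,50,36),("post",(520,148.5),66,80,20),("foot",(520,148.5),9,20,60),("rim",(520,148.5),26,36,45)):
        m=(np.hypot(w[...,0]-c[0],w[...,1]-c[1])<r)&(w[...,2]>z0)&(w[...,2]<z1)
        x=w[m]; cc,_,=cv2.minEnclosingCircle(x[:,:2].astype(np.float32))[:2]; print(n,nm,len(x),np.round(x.mean(0),1),np.round(cc,1),round(_,1))
    a=((265,185),(405,255)) if n=="scene" else ((270,185),(450,250))
    im=d["c"][a[0][1]:a[1][1],a[0][0]:a[1][0]]
    ims.append(cv2.resize(im,(800,int(800*im.shape[0]/im.shape[1])),interpolation=cv2.INTER_CUBIC)[:290])
cv2.imwrite("pics/crop.png",np.vstack(ims))
s=ctrl.sense(); M=R.from_euler('xyz',s["ee_rot"],degrees=True).as_matrix(); print(M.round(3)); print((M.T@(np.array([482,-126,120])-s["position"])).round(1))
E
```

```text
scene collar 326 [ 481.5 -125.2   41.5] [ 482.2 -124.7] 28.2
scene post 57 [517.7 148.4  70.4] [518.8 149.6] 12.0
scene foot 446 [509.  140.4  12.7] [519.7 150.6] 48.9
scene rim 156 [512.9 143.4  30.5] [519.2 150.1] 31.9
top collar 346 [ 482.4 -126.4   42.3] [ 482.9 -126.7] 27.4
top post 107 [519.6 148.7  70.6] [520.2 148.3] 13.2
top foot 758 [517.4 147.8  12.7] [520.3 148.4] 47.8
top rim 312 [519.1 148.4  30.8] [520.4 148.4] 31.9
[[-0.918  0.397  0.   ]
 [ 0.397  0.918  0.   ]
 [ 0.     0.    -1.   ]]
[-492.5 -424.5  111.3]
```

View pics/crop.png

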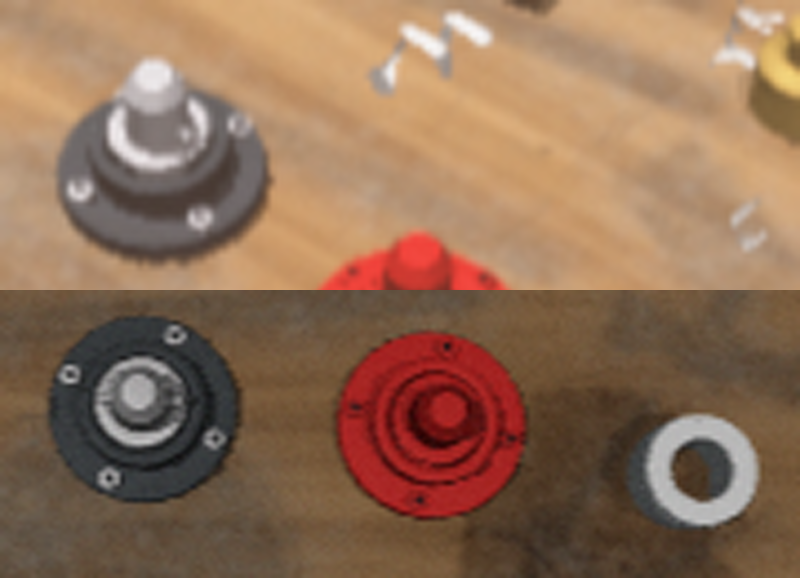

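{"api": "apply_moves", "payload": {
  "fingers": [1],
  "delta_pos": [
    [0, 0, 0]
  ],
  "twist": [0.1]
}}

```text
t: 0.7
position: [198.3, 459.0, 231.3]
ee_rot: [-180.0, 0.0, 152.1]
force: [0.7, -0.5, -0.1]
opening: 85.3
gripper_force: 0.0
```

The grey arbor's post top is at crop (140,390) and the collar ring at (700,470). The pin tip just shows at (185,133) in the upper crop. I'll take the arbor as about (519.9, 149.0) and the collar as about (482.4, -125.8).

{"api": "apply_moves", "payload": {
  "fingers": [1, 1, 1, 1, 1],
  "delta_pos": [
    [-0.525, -0.384, 0.05],
    [-0.525, -0.384, 0.05],
    [-0.525, -0.384, 0.05],
    [-0.525, -0.384, 0.05],
    [-0.525, -0.384, 0.05]
  ],
  "twist": [0, 0, 0, 0, 0]
}}

```text
t: 1.2
position: [307.7, 233.1, 212.2]
ee_rot: [180.0, 0.0, 152.2]
force: [2.4, 0.9, -0.5]
opening: 85.3
gripper_force: 0.0
```

```bash
cat > to.py <<'E'
import sys
from h import *
s=ctrl.sense(); M=R.from_euler('xyz',s["ee_rot"],degrees=True).as_matrix()
t=np.array([float(a) for a in sys.argv[1:4]])
print('t',round(s["t"],2),'q',s["q"].round(1),'pos',s["position"].round(1),'rot',s["ee_rot"].round(2),'F',s["force"].round(1),'T',s["torque"].round(2),'op',round(s["opening"],1),s["gripper_force"])
print('delta',(M.T@(t-s["position"])/1000).round(4))
E
python3 to.py 482.4 -125.8 120
```

```text
t 1.2 q [ 37.2  -0.9 -19.5  71.4  -0.   65. ] pos [307.7 233.1 212.2] rot [1.7997e+02 2.0000e-02 1.5217e+02] F [ 2.4  0.9 -0.5] T [ 0.03 -0.02  0.05] op 85.3 0.0
delta [-0.322  -0.2359  0.0921]
```

{"api": "apply_moves", "payload": {
  "fingers": [1, 1, 1, 1, 1],
  "delta_pos": [
    [-0.322, -0.236, 0.092],
    [-0.322, -0.236, 0.092],
    [-0.322, -0.236, 0.092],
    [-0.322, -0.236, 0.092],
    [-0.322, -0.236, 0.092]
  ],
  "twist": [0.2, 0.4, 0.6, 0.8, 0.95]
}}

```text
t: 1.7
position: [414.3, 13.6, 155.8]
ee_rot: [180.0, 0.0, 109.0]
force: [0.5, 1.0, -0.2]
opening: 85.5
gripper_force: 0.0
```

```bash
python3 to.py 482.4 -125.8 120
```

```text
t 1.7 q [  1.9   3.9 -22.8  63.3   0.   72.9] pos [414.3  13.6 155.8] rot [1.7995e+02 1.0000e-02 1.0902e+02] F [ 0.5  1.  -0.2] T [ 0.03 -0.01 -0.01] op 85.5 0.0
delta [-0.154   0.0189  0.0359]
```

{"api": "apply_moves", "payload": {
  "fingers": [1, 1, 1, 1, 1],
  "delta_pos": [
    [-0.154, 0.019, 0.036],
    [-0.154, 0.019, 0.036],
    [-0.154, 0.019, 0.036],
    [-0.154, 0.019, 0.036],
    [-0.154, 0.019, 0.036]
  ],
  "twist": [0.15, 0.3, 0.422, 0.422, 0.422]
}}

```text
t: 2.2
position: [482.8, -124.4, 119.3]
ee_rot: [-179.9, -0.0, 90.3]
force: [-1.2, 0.0, 0.4]
opening: 85.7
gripper_force: 0.0
```

```bash
python3 to.py 482.4 -125.8 8
```

```text
t 2.2 q [-14.5  14.9 -15.   60.2   0.   75.3] pos [ 482.8 -124.4  119.3] rot [-1.7993e+02 -2.0000e-02  9.0300e+01] F [-1.2  0.   0.4] T [ 0.05  0.03 -0.01] op 85.7 0.0
delta [-0.0014 -0.0003  0.1113]
```

{"api": "apply_moves", "payload": {
  "fingers": [1, 1, 1, 1, 1],
  "delta_pos": [
    [0, 0, 0.04],
    [0, 0, 0.08],
    [0, 0, 0.1],
    [0, 0, 0.111],
    [0, 0, 0.111]
  ],
  "twist": [0, 0, 0, 0, 0]
}}

```text
t: 2.7
position: [482.1, -122.2, 8.6]
ee_rot: [-179.9, -0.0, 90.5]
force: [-0.2, -0.3, 0.2]
opening: 85.5
gripper_force: 0.0
```

{"api": "apply_moves", "payload": {
  "fingers": [0, 0, 0, 0, 0],
  "delta_pos": [
    [0, 0, 0],
    [0, 0, 0],
    [0, 0, 0],
    [0, 0, 0],
    [0, 0, 0]
  ],
  "twist": [0, 0, 0, 0, 0],
  "grip_force": 60
}}

```text
t: 3.2
position: [483.8, -123.3, 10.7]
ee_rot: [179.9, 0.0, 90.4]
force: [-2.7, 2.4, 15.1]
opening: 52.6
gripper_force: 61.1
```

```bash
python3 to.py 519.9 149 120
```

```text
t 3.2 q [-14.3  20.9 -24.1  44.8   0.   75.3] pos [ 483.8 -123.3   10.7] rot [1.7986e+02 1.0000e-02 9.0400e+01] F [-2.7  2.4 15.1] T [0.49 0.84 0.06] op 52.6 61.12159478114904
delta [ 0.272   0.0382 -0.1093]
```

{"api": "apply_moves", "payload": {
  "fingers": [0, 0, 0, 0, 0],
  "delta_pos": [
    [0, 0, -0.03],
    [0, 0, -0.07],
    [0, 0, -0.11],
    [0, 0, -0.12],
    [0, 0, -0.12]
  ],
  "twist": [0, 0, 0, 0, 0]
}}

```text
t: 3.7
position: [484.0, -123.6, 130.9]
ee_rot: [179.8, 0.1, 90.4]
force: [-0.7, -1.5, -3.5]
opening: 53.0
gripper_force: 65.0
```

```bash
python3 to.py 519.9 149 130; cat > look.py <<'E'
import sys
from h import *
tag,x0,y0=sys.argv[1],float(sys.argv[2]),float(sys.argv[3]); s=ctrl.sense(); ims=[]
for n in("scene","top"):
    p=ctrl.camera(n); w=cloud(p); P=np.array([x0,y0,100.])
    M=R.from_euler('xyz',p["orientation"],degrees=True).as_matrix(); c=M.T@(P-np.array(p["xyz"]))
    u=int(p["fx"]*c[0]/c[2]+p["cx"]); v=int(p["fy"]*c[1]/c[2]+p["cy"]); u=min(max(u,60),580); v=min(max(v,45),355)
    ims.append(cv2.resize(p["color"][v-45:v+45,u-60:u+60],(400,300),interpolation=cv2.INTER_CUBIC))
    ds=ctrl.outline_of(p,"collar"); 
    for d in ds[:2]:
        x=w[d["mask"]]; x=x[~np.isnan(x[:,0])]; print(n,round(d["p"],2),np.round(d["rect"]),len(x),'med',np.median(x,0).round(1),'z pct',np.percentile(x[:,2],[2,50,98]).round(1),'bbox',np.percentile(x,3,0).round(1),np.percentile(x,97,0).round(1))
cv2.imwrite(f"pics/{tag}.png",np.hstack(ims))
E
python3 look.py lift 483 -123
```

```text
t 3.7 q [-14.3  14.3 -14.   61.4   0.   75.3] pos [ 484.  -123.6  130.9] rot [1.7979e+02 5.0000e-02 9.0400e+01] F [-0.7 -1.5 -3.5] T [-0.04  0.   -0.03] op 53.0 65.03099622562559
delta [0.2723 0.0378 0.0008]
scene 0.81 [389. 250.  22.  32.] 325 med [ 472.  -142.2  153.4] z pct [121.2 153.4 163.7] bbox [ 457.5 -151.9  121.8] [ 500.8 -127.5  163.5]
top 0.81 [435. 221.  18.  28.] 350 med [ 479.  -107.4  157.5] z pct [  2.5 157.5 162.1] bbox [ 457.4 -130.   119.1] [505.2 -99.  161.9]
```

View pics/lift.png

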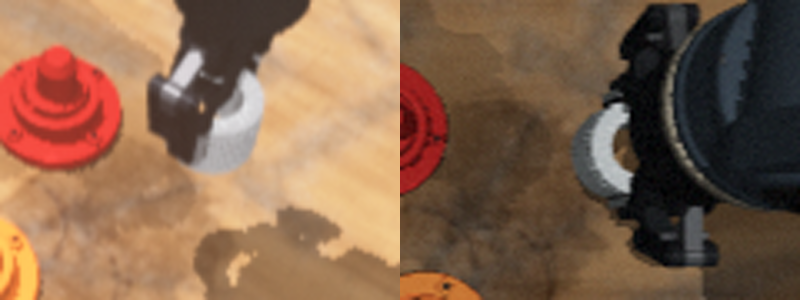

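The collar is held upright, at about (230,130) in the left view and (605,150) in the right. I'll fit its centre relative to the TCP.

```bash
cat > fit.py <<'E'
import sys
from h import *
from scipy.optimize import least_squares
def fit(zoff):
    out=[]
    for n in("scene","top"):
        p=ctrl.camera(n); w=cloud(p); s=ctrl.sense(); z0=s["position"][2]+zoff
        g=p["color"].astype(int)
        m=(np.hypot(w[...,0]-s["position"][0],w[...,1]-s["position"][1])<36)&(w[...,2]>z0+4)&(w[...,2]<z0+46)&(g.min(-1)>75)
        x=w[m]; top=x[x[:,2]>z0+39.5]; wall=x[(x[:,2]<z0+38)]
        c=s["position"][:2]
        r=least_squares(lambda q:np.hypot(wall[:,0]-q[0],wall[:,1]-q[1])-27,c,loss='soft_l1')
        print(n,len(top),len(wall),'wall centre',r.x.round(1),'rms',np.abs(r.fun).mean().round(2),'off TCP',(r.x-c).round(1),'ztop',np.median(top[:,2]).round(1) if len(top) else None)
fit(-10.5)
E
python3 fit.py; python3 to.py 519.9 149 130
```

```text
scene 159 208 wall centre [ 473.6 -120.5] rms 2.71 off TCP [-8.4  2.5] ztop 158.8
top 183 70 wall centre [ 480.5 -126.2] rms 0.59 off TCP [-1.6 -3.1] ztop 159.4
t 4.0 q [-14.3  14.5 -14.2  61.4   0.   75.3] pos [ 482.1 -123.1  127.8] rot [-1.7988e+02 -3.0000e-02  9.0400e+01] F [ 0.1  0.  -2.8] T [ 0.02 -0.01  0.06] op 52.6 65.00111635677399
delta [ 0.2718  0.0397 -0.0021]
```

{"api": "apply_moves", "payload": {
  "fingers": [0, 0, 0, 0, 0],
  "delta_pos": [
    [0.04, 0.006, 0],
    [0.09, 0.013, 0],
    [0.14, 0.02, 0],
    [0.19, 0.027, 0],
    [0.22, 0.033, 0]
  ],
  "twist": [0, 0, 0, 0, 0]
}}

```text
t: 4.5
position: [513.8, 100.0, 128.3]
ee_rot: [-179.9, -0.0, 90.5]
force: [1.4, 0.1, -1.9]
opening: 52.9
gripper_force: 64.9
```

{"api": "apply_moves", "payload": {
  "fingers": [0, 0, 0, 0, 0],
  "delta_pos": [
    [0.03, 0.003, 0],
    [0.054, 0.006, 0],
    [0.054, 0.006, 0],
    [0.054, 0.006, 0],
    [0.054, 0.006, 0]
  ],
  "twist": [0, 0, 0, 0, 0]
}}

```text
t: 5.0
position: [519.6, 150.3, 128.5]
ee_rot: [-180.0, 0.0, 90.4]
force: [0.3, -0.4, -2.5]
opening: 52.6
gripper_force: 64.8
```

```bash
python3 to.py 519.9 151.5 100; python3 fit.py; python3 to.py 519.9 151.5 100;python3 look.py over 520 150;python3 to.py 519.9 151.5 100
```

```text
t 5.0 q [ 16.1  19.3  -7.5  63.2  -0.  105.8] pos [519.6 150.3 128.5] rot [-1.7995e+02  2.0000e-02  9.0370e+01] F [ 0.3 -0.4 -2.5] T [ 0.06 -0.05 -0.03] op 52.6 64.8430467081721
delta [0.0012 0.0003 0.0285]
scene 156 272 wall centre [516.1 148.6] rms 2.65 off TCP [-3.6 -1.5] ztop 159.8
top 0 0 wall centre [519.8 150.2] rms nan off TCP [0. 0.] ztop None
t 5.1 q [ 16.1  19.3  -7.5  63.2  -0.  105.8] pos [519.8 150.2 128.9] rot [-1.7998e+02  1.0000e-02  9.0340e+01] F [-0.2 -0.3 -2.4] T [ 0.06 -0.04  0.05] op 52.7 64.84304844398935
delta [0.0013 0.0001 0.0289]
t 5.3 q [ 16.2  19.3  -7.5  63.2   0.  105.8] pos [519.9 150.6 129.1] rot [180.    -0.    90.35] F [ 0.1 -0.3 -2.9] T [0.02 0.04 0.04] op 52.9 64.8431106119233
delta [ 0.0009 -0.      0.0291]fit.py:13: RuntimeWarning: Mean of empty slice.
  print(n,len(top),len(wall),'wall centre',r.x.round(1),'rms',np.abs(r.fun).mean().round(2),'off TCP',(r.x-c).round(1),'ztop',np.median(top[:,2]).round(1) if len(top) else None)
  ret = ret.dtype.type(ret / rcount)
```

View pics/over.png

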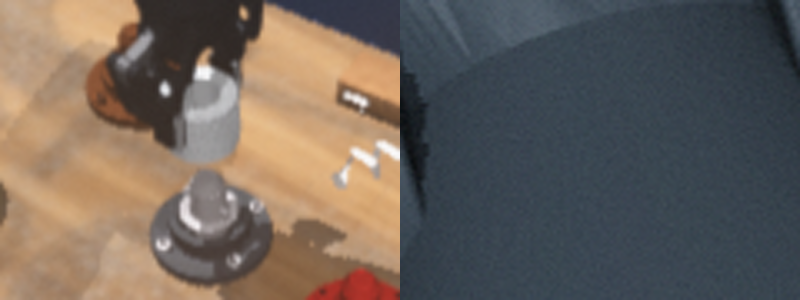

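{"api": "apply_moves", "payload": {
  "fingers": [0, 0, 0, 0, 0],
  "delta_pos": [
    [0.001, 0, 0.02],
    [0.001, 0, 0.04],
    [0.001, 0, 0.05],
    [0.001, 0, 0.053],
    [0.001, 0, 0.053]
  ],
  "twist": [0, 0, 0, 0, 0]
}}

```text
t: 5.8
position: [519.9, 151.9, 76.2]
ee_rot: [-180.0, 0.0, 90.4]
force: [0.1, 0.1, -2.0]
opening: 52.9
gripper_force: 64.9
```

{"api": "apply_moves", "payload": {
  "fingers": [0, 0, 0, 0, 0],
  "delta_pos": [
    [0, 0, 0.002],
    [0, 0, 0.004],
    [0, 0, 0.006],
    [0, 0, 0.006],
    [0, 0, 0.006]
  ],
  "twist": [0, 0, 0, 0, 0]
}}

```text
t: 6.3
position: [520.1, 152.0, 70.1]
ee_rot: [180.0, -0.0, 90.4]
force: [1.4, 0.3, -3.5]
opening: 52.7
gripper_force: 64.9
```

```bash
python3 to.py 519.9 151.5 58
```

```text
t 6.3 q [ 16.3  21.8 -12.9  55.3  -0.  105.9] pos [520.1 152.   70.1] rot [179.98  -0.    90.4 ] F [ 1.4  0.3 -3.5] T [ 0.01 -0.41 -0.01] op 52.7 64.92123077930273
delta [-0.0005 -0.0002  0.0121]
```

{"api": "apply_moves", "payload": {
  "fingers": [0, 0, 0, 0, 0],
  "delta_pos": [
    [0, 0, 0.004],
    [0, 0, 0.007],
    [0, 0, 0.01],
    [0, 0, 0.01],
    [0, 0, 0.01]
  ],
  "twist": [0, 0, 0, 0, 0]
}}

```text
t: 6.8
position: [520.1, 152.0, 59.8]
ee_rot: [180.0, 0.0, 90.4]
force: [4.8, -0.3, -6.3]
opening: 52.5
gripper_force: 64.5
```

{"api": "apply_moves", "payload": {
  "fingers": [0, 0, 0, 0, 0],
  "delta_pos": [
    [0, 0, 0.001],
    [0, 0, 0.002],
    [0, 0, 0.003],
    [0, 0, 0.003],
    [0, 0, 0.003]
  ],
  "twist": [0, 0, 0, 0, 0]
}}

```text
t: 7.3
position: [520.2, 152.1, 57.4]
ee_rot: [180.0, -0.0, 90.4]
force: [3.3, -0.3, 5.2]
opening: 52.8
gripper_force: 65.8
```

```bash
python3 to.py 519.9 151.5 58
```

```text
t 7.3 q [ 16.3  22.5 -13.9  53.6  -0.  105.9] pos [520.2 152.1  57.4] rot [ 1.7996e+02 -1.0000e-02  9.0390e+01] F [ 3.3 -0.3  5.2] T [-0.23 -0.61  0.03] op 52.8 65.84623750879246
delta [-0.0006 -0.0003 -0.0006]
```

{"api": "apply_moves", "payload": {
  "fingers": [0.85, 0.85, 0.85, 0.85, 0.85],
  "delta_pos": [
    [0, 0, 0],
    [0, 0, 0],
    [0, 0, 0],
    [-0.0025, 0, 0],
    [-0.0025, 0, 0]
  ],
  "twist": [0, 0, 0, 0, 0]
}}

```text
t: 7.8
position: [519.8, 149.2, 56.9]
ee_rot: [-180.0, 0.0, 90.4]
force: [-0.5, -0.4, -0.3]
opening: 72.2
gripper_force: 0.0
```

```bash
python3 to.py 519.9 149.2 57; python3 fit.py 2>/dev/null; python3 to.py 519.9 149.2 57; python3 look.py rel 520 150
```

```text
t 7.8 q [ 16.   22.4 -14.1  53.5  -0.  105.6] pos [519.8 149.2  56.9] rot [-1.7998e+02  1.0000e-02  9.0390e+01] F [-0.5 -0.4 -0.3] T [-0.01 -0.    0.04] op 72.2 0.0
delta [-0.      0.0001 -0.0001]
scene 143 234 wall centre [517.7 150. ] rms 3.7 off TCP [-2.1  0.7] ztop 89.1
top 0 0 wall centre [519.9 149.4] rms nan off TCP [0. 0.] ztop None
t 7.9 q [ 16.   22.4 -14.   53.5   0.  105.7] pos [519.9 149.4  56.9] rot [-179.99    0.     90.38] F [0.2 1.3 0.4] T [ 0.01 -0.05  0.04] op 72.5 0.0
delta [-0.0002  0.     -0.0001]
scene 0.82 [292. 201.  23.  30.] 414 med [512.4 136.8  76.7] z pct [46.8 76.7 92.5] bbox [491.3 123.1  48.1] [540.8 166.8  90.5]
```

View pics/rel.png

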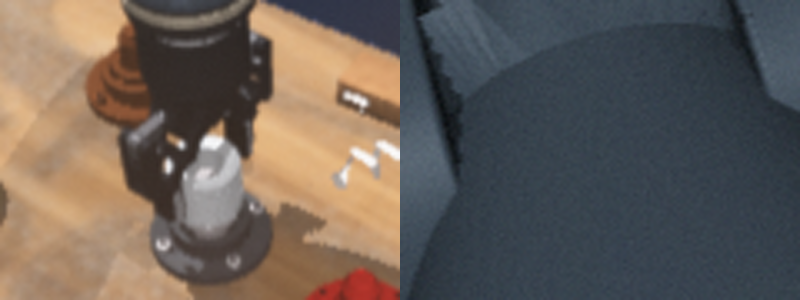

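The collar sits upright on the post with its underside near 47 mm, resting on the pin, at about (210,190). I'll regrip it centred, then press lightly and turn.

{"api": "apply_moves", "payload": {
  "fingers": [0, 0, 0, 0, 0],
  "delta_pos": [
    [0, 0, 0],
    [0, 0, 0],
    [0, 0, 0],
    [0, 0, 0],
    [0, 0, 0.001]
  ],
  "twist": [0, 0, 0, 0, 0],
  "grip_force": 40
}}

```text
t: 8.6
position: [520.3, 149.6, 56.7]
ee_rot: [179.9, -0.0, 90.4]
force: [-5.9, -3.0, 25.3]
opening: 53.3
gripper_force: 43.8
```

{"api": "apply_moves", "payload": {
  "fingers": [0, 0, 0, 0, 0],
  "delta_pos": [
    [0, 0, 0.001],
    [0, 0, 0.001],
    [0, 0, 0.001],
    [0, 0, 0.001],
    [0, 0, 0.001]
  ],
  "twist": [0, -0.1, -0.2, -0.3, -0.4]
}}

```text
t: 9.1
position: [521.2, 149.7, 56.5]
ee_rot: [179.8, 0.0, 108.6]
force: [2.1, -2.3, 17.8]
opening: 53.2
gripper_force: 43.0
```

{"api": "apply_moves", "payload": {
  "fingers": [0, 0, 0, 0, 0],
  "delta_pos": [
    [0, 0, 0],
    [0, 0, 0],
    [0, 0, 0],
    [0, 0, 0],
    [0, 0, 0]
  ],
  "twist": [-0.1, -0.2, -0.3, -0.4, -0.5]
}}

```text
t: 9.6
position: [520.8, 149.5, 55.3]
ee_rot: [179.9, 0.1, 131.1]
force: [5.9, -1.3, -1.5]
opening: 53.3
gripper_force: 42.2
```

{"api": "apply_moves", "payload": {
  "fingers": [0, 0, 0, 0, 0],
  "delta_pos": [
    [0, 0, 0],
    [0, 0, 0],
    [0, 0, 0],
    [0, 0, 0],
    [0, 0, 0]
  ],
  "twist": [-0.1, -0.2, -0.3, -0.4, -0.5]
}}

```text
t: 10.1
position: [521.9, 149.5, 55.5]
ee_rot: [179.9, 0.2, 153.5]
force: [12.2, -2.3, 1.4]
opening: 53.4
gripper_force: 42.7
```

```bash
python3 to.py 520 149.2 57
```

```text
t 10.1 q [ 16.   22.6 -14.1  53.1  -0.1  42.5] pos [521.9 149.5  55.5] rot [179.91   0.19 153.55] F [12.2 -2.3  1.4] T [-0.28 -2.78 -0.24] op 53.4 42.709797514253296
delta [ 0.0015 -0.0011 -0.0015]
```

{"api": "apply_moves", "payload": {
  "fingers": [0, 0, 0, 0, 0],
  "delta_pos": [
    [0, 0, 0.001],
    [0, 0, 0.001],
    [0, 0, 0.002],
    [0, 0, 0.002],
    [0, 0, 0.002]
  ],
  "twist": [0, 0, 0, 0, 0]
}}

```text
t: 10.6
position: [522.4, 149.9, 54.2]
ee_rot: [179.8, 0.2, 153.4]
force: [11.5, 0.3, 5.2]
opening: 53.6
gripper_force: 43.2
```

```bash
python3 to.py 520 149.2 57
```

```text
t 10.6 q [ 16.   22.6 -14.2  52.9  -0.   42.7] pos [522.4 149.9  54.2] rot [179.84   0.23 153.36] F [11.5  0.3  5.2] T [ 0.07 -2.29 -0.48] op 53.6 43.15043704700656
delta [ 0.0018 -0.0017 -0.0028]
```

{"api": "apply_moves", "payload": {
  "fingers": [0.85, 0.85, 0.85, 0.85, 0.85],
  "delta_pos": [
    [0, 0, 0],
    [0, 0, 0],
    [0, 0, 0],
    [0, 0, 0],
    [0, 0, 0]
  ],
  "twist": [0, 0, 0, 0, 0]
}}

```text
t: 11.1
position: [519.7, 149.5, 52.9]
ee_rot: [-180.0, -0.0, 153.4]
force: [0.3, -1.0, -0.3]
opening: 72.5
gripper_force: 0.0
```

```bash
python3 to.py 520 149.2 55; python3 look.py rel2 520 150;  python3 to.py 520 149.2 55
```

```text
t 11.1 q [ 16.   22.7 -14.4  53.    0.   42.6] pos [519.7 149.5  52.9] rot [-1.7998e+02 -2.0000e-02  1.5340e+02] F [ 0.3 -1.  -0.3] T [0.02 0.01 0.1 ] op 72.5 0.0
delta [-0.0004 -0.0001 -0.0021]
scene 0.59 [288. 203.  15.  24.] 233 med [498.1 151.   71.2] z pct [30.6 71.2 80.5] bbox [492.4 132.3  37.3] [524.6 175.7  80.4]
t 11.3 q [ 16.   22.7 -14.4  53.   -0.   42.6] pos [519.9 149.5  53. ] rot [-180.    -0.   153.4] F [-0.4  0.8  0.8] T [-0.02  0.02 -0.01] op 72.6 0.0
delta [-0.0002 -0.0002 -0.002 ]
```

View pics/rel2.png

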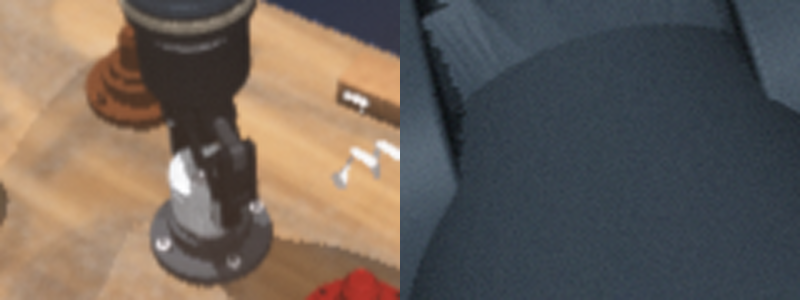

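The collar's top is now near 80 mm, so the underside is near 38 mm: it has dropped over the pin. I'll regrip lower and push.

{"api": "apply_moves", "payload": {
  "fingers": [0.85, 0.85, 0, 0, 0],
  "delta_pos": [
    [0, 0, 0.003],
    [0, 0, 0.006],
    [0, 0, 0.006],
    [0, 0, 0.006],
    [0, 0, 0.006]
  ],
  "twist": [0, 0, 0, 0, 0],
  "grip_force": 70
}}

```text
t: 11.8
position: [520.1, 149.8, 47.2]
ee_rot: [180.0, 0.0, 153.4]
force: [1.4, 3.3, 1.8]
opening: 52.8
gripper_force: 72.7
```

{"api": "apply_moves", "payload": {
  "fingers": [0, 0, 0, 0, 0],
  "delta_pos": [
    [0, 0, 0],
    [0, 0, 0],
    [0, 0, 0.001],
    [0, 0, 0.002],
    [0, 0, 0.002]
  ],
  "twist": [0, 0, 0, 0, 0]
}}

```text
t: 12.3
position: [520.2, 149.7, 45.2]
ee_rot: [180.0, 0.0, 153.4]
force: [0.7, 5.4, 5.0]
opening: 53.0
gripper_force: 72.9
```

{"api": "apply_moves", "payload": {
  "fingers": [0, 0, 0, 0, 0],
  "delta_pos": [
    [0, 0, 0.001],
    [0, 0, 0.002],
    [0, 0, 0.002],
    [0, 0, 0.002],
    [0, 0, 0.002]
  ],
  "twist": [0, 0, 0, 0, 0]
}}

```text
t: 12.8
position: [520.3, 149.7, 43.3]
ee_rot: [180.0, 0.0, 153.4]
force: [1.1, 5.8, 4.8]
opening: 53.0
gripper_force: 73.0
```

```bash
python3 to.py 520 149.2 40; python3 look.py p1 520 150;  python3 to.py 520 149.2 40
```

```text
t 12.8 q [ 16.   23.2 -15.1  51.6   0.   42.6] pos [520.3 149.7  43.3] rot [1.7996e+02 3.0000e-02 1.5340e+02] F [1.1 5.8 4.8] T [ 1.01 -0.04 -0.02] op 53.0 72.97100156690021
delta [ 0.     -0.0006  0.0033]
scene 0.64 [292. 204.  26.  24.] 203 med [496.9 151.   68.5] z pct [33.  68.5 76.7] bbox [492.  133.6  34.6] [529.4 173.3  76.5]
t 13.0 q [ 16.   23.2 -15.1  51.6   0.   42.6] pos [520.2 149.7  43.2] rot [1.7996e+02 2.0000e-02 1.5340e+02] F [-0.4  5.3  4.9] T [ 0.98 -0.06 -0.06] op 52.9 72.97033844737143
delta [-0.     -0.0005  0.0032]
```

{"api": "apply_moves", "payload": {
  "fingers": [0, 0, 0, 0, 0],
  "delta_pos": [
    [0, 0, 0.001],
    [0, 0, 0.002],
    [0, 0, 0.002],
    [0, 0, 0.002],
    [0, 0, 0.002]
  ],
  "twist": [0, 0, 0, 0, 0]
}}

```text
t: 13.5
position: [520.2, 149.7, 41.3]
ee_rot: [180.0, 0.0, 153.4]
force: [1.0, 5.2, 5.9]
opening: 52.8
gripper_force: 73.1
```

{"api": "apply_moves", "payload": {
  "fingers": [0, 0, 0, 0, 0],
  "delta_pos": [
    [0, 0, 0.001],
    [0, 0, 0.001],
    [0, 0, 0.001],
    [0, 0, 0.001],
    [0, 0, 0.001]
  ],
  "twist": [0, 0, 0, 0, 0]
}}

```text
t: 14.0
position: [520.3, 149.7, 40.9]
ee_rot: [179.9, 0.0, 153.4]
force: [-2.7, 4.5, 18.8]
opening: 52.9
gripper_force: 74.2
```

{"api": "apply_moves", "payload": {
  "fingers": [0, 0, 0, 0, 0],
  "delta_pos": [
    [0, 0, 0.001],
    [0, 0, 0.001],
    [0, 0, 0.001],
    [0, 0, 0.001],
    [0, 0, 0.001]
  ],
  "twist": [0, 0, 0, 0, 0]
}}

```text
t: 14.5
position: [520.4, 149.7, 40.8]
ee_rot: [179.9, 0.1, 153.4]
force: [-11.3, 3.4, 35.3]
opening: 52.5
gripper_force: 76.2
```

```bash
python3 to.py 520 149.2 40; python3 look.py p2 520 150;  python3 to.py 520 149.2 40
```

```text
t 14.5 q [ 16.   23.3 -15.4  51.2   0.   42.6] pos [520.4 149.7  40.8] rot [1.7992e+02 7.0000e-02 1.5340e+02] F [-11.3   3.4  35.3] T [-0.02  2.29 -0.08] op 52.5 76.23581994676357
delta [ 0.0001 -0.0006  0.0008]
scene 0.47 [287. 207.  14.  22.] 142 med [495.4 148.1  63.9] z pct [35.2 63.9 73.8] bbox [491.8 134.5  36. ] [516.  168.5  73.7]
scene 0.24 [211. 205.  38.  35.] 728 med [409.2 338.3  22.4] z pct [ 1.9 22.4 26.8] bbox [365.6 299.1   2.7] [457.  393.5  26.5]
t 14.7 q [ 16.1  23.3 -15.4  51.2   0.   42.6] pos [520.4 149.8  40.8] rot [1.7992e+02 8.0000e-02 1.5340e+02] F [-9.9  3.2 34.9] T [ 0.05  2.33 -0.11] op 52.8 76.23623615063195
delta [ 0.0001 -0.0007  0.0008]
```

{"api": "apply_moves", "payload": {
  "fingers": [0, 0, 0, 0, 0],
  "delta_pos": [
    [0, 0, -0.0008],
    [0, 0, -0.0008],
    [0, 0, -0.0008],
    [0, 0, -0.0008],
    [0, 0, -0.0008]
  ],
  "twist": [0, 0, 0, 0, 0]
}}

```text
t: 15.2
position: [520.3, 149.7, 40.9]
ee_rot: [179.9, 0.1, 153.4]
force: [-5.1, 3.1, 21.0]
opening: 52.8
gripper_force: 74.8
```

```bash
python3 to.py 520 149.2 40; python3 look.py p3 520 150;  python3 to.py 520 149.2 40
```

```text
t 15.2 q [ 16.1  23.3 -15.3  51.3   0.   42.6] pos [520.3 149.7  40.9] rot [1.7994e+02 5.0000e-02 1.5340e+02] F [-5.1  3.1 21. ] T [ 0.45  1.22 -0.03] op 52.8 74.76863338780618
delta [ 0.     -0.0006  0.0009]
scene 0.75 [294. 218.  38.  32.] 540 med [496.1 128.9  12.5] z pct [ 2.7 12.5 30.9] bbox [474.4 105.1   3.4] [551.1 188.7  30.2]
scene 0.51 [288. 206.  13.  26.] 191 med [496.  148.5  63.3] z pct [30.  63.3 73.8] bbox [492.2 131.4  30.5] [517.5 171.7  73.5]
t 15.4 q [ 16.   23.3 -15.3  51.3   0.   42.6] pos [520.3 149.7  40.9] rot [1.7994e+02 5.0000e-02 1.5340e+02] F [-4.3  3.3 22.1] T [ 0.47  1.16 -0.05] op 52.8 74.76925978283589
delta [ 0.     -0.0006  0.0009]
```

View pics/p3.png

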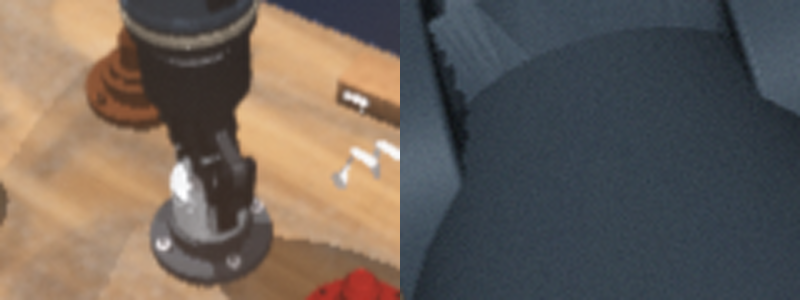

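The collar is down on the cup rim at about (205,215), with its top near 73 mm. The force shows a hard stop. Handing in.

```bash
python3 -c "
from bench import ctrl
print(ctrl.hand_in())"
```

```text
the job is handed in; nothing more can be done
None
```

I handed the job in with the collar on the post of the grey steel arbor, over its cross pin and pushed down to a hard stop at the shoulder (about 21 N down, 75 N grip); the arm never went near the bystanders, though I did not re-measure them, and the hand-in returned no verdict.

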